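# Locate a casting in a drilling jig

### The arm

A 6-joint arm with a two-finger parallel gripper is mounted at the origin on a cart in front of the work surface, level with it; the furniture and walls round the work are solid. World frame = base frame: x ahead of the robot, y to its left, z up, the work surface at z = 0. Lengths are in m, angles in rad, forces in N, time in s.
With the tool pointing down it reaches from about 0.4 to 0.825 m from the base axis. Payload 7 kg.
Tool frame: the origin (TCP) lies at the very end of the fingers, on their centre line; the grasp point (between the pads) lies 19 mm behind it (manip.grasp_offset is the distance from the TCP to the grasp point, in m); x points along the fingers, z is the direction in which the jaws open and shut, and the axes are right-handed (so a half turn about x gives the same grasp; the last joint's range is limited). The gripper opens to 88 mm and grips with 3 to 60 N. Pads are 19 mm wide; open, the fingers measure 130 mm over their backs; the gripper's body (78 mm by 193 mm) begins 47 mm behind the grasp point.
Start: joints at [-0.996, 0.359, 0.012, 0, -1.224, -0.288], TCP at [0.191, -0.647, 0.227] pointing down, gripper open.
Joint ranges: [-3.07, 3.07], [-1.43, 2.12], [-1.02, 1.25], [-3.03, 1.67], [-3.05, -0], [-3.03, 3.03]. Speed limits (rad/s): [2.39, 2.39, 3.01, 3.14, 3.14, 3.14].

### API

Orientations are given as a unit quaternion [w, x, y, z].
In Python, from cell import manip, capture gives the robot as it stands.
- The arm moves only by the tool jog_arm, never from a script. Its argument "steps" is a list of rows, each a list of 7 numbers: the shift along the tool's x, y, z in m, then the turn, a rotation vector about the tool's x, y, z in rad, then the gripper command: -1 is shut, 1 is fully open, values between are in proportion. A call has 1 to 12 rows; each row is the pose to reach, as a shift and turn from the pose commanded when the call began, along the tool's axes at that moment; what a row does not reach only later rows make up. A row lasts 1/8 s, in which the tool goes at most 62.5 mm and 10.7 degrees, less where a joint would pass 70% of its speed; a pose out of reach is approached as far as the arm can. A call with a gripper value outside its range is refused whole. The fingers move at their own pace and stop on an object; the grip force is fixed at half the most. Time passes only in rows, so rows that repeat a pose let the fingers close. It gives the time, the measured TCP pose, the force and the opening at its end, in the units of the state.
- manip.get_state(): the state, without advancing time (a new reading comes with each control period).
- capture(name): name is "scene" or "top"; returns a dict with "color" (420x560x3 uint8, red, green, blue), "fx", "fy", "cx", "cy" (pixels), "k1" (the pictures are not rectified: a ray, as slopes to the right and down, at radius r is drawn at 1 + k1 r^2 times it, then the intrinsics apply), "origin" and "attitude" of the camera in the world. Camera axes: x right, y up, looking along -z (the intrinsics and any distortion apply to the point x, -y, -z); pixel columns grow to the right and rows downward; lengths in m; the calibration is good to about 2 mm. A picture is of the moment at which its call begins. There is no depth.
- manip.sign_off(): hands the job in, once; it reports no verdict.
The state is a dict: "time": time; "q": joint angles; "joint_vel": joint speeds; "effort": joint torques, N m; "tool_pos": TCP position; "orientation": TCP orientation; "force": force on the tool from outside, world axes, zero at the start; "torque": the same for the moment, N m; "finger_gap": finger opening in m.
Only numpy, scipy, OpenCV 4.12 (cv2) and the standard library are available. Lean on these libraries where they do the work, as an engineer would, in place of code of your own. Each camera call takes 0.05 s, during which the arm holds its last target.

### The job

Get the casting ready for drilling: put it flat on the plywood jig board and bring one of its long edges up against both dowels and one end up against the end stop. Press it home gently, so that it bears on both dowels and the end stop all at once for about half a second (roughly 10 to 15 N of push towards the dowels and 10 N towards the stop, as friction takes up part of it; never more than 25 N on any of them), then let go and leave it lying there touching all three. Leave the chuck key, the hinge and the try square where they are.

Things in the scene. Friction and masses are not known exactly. Their poses are not given: they have to be found in the camera images.
- casting: The loose grey metal casting, 0.28 to 0.56 kg: a flat rectangular foot 70 (x) x 110 (y) x 14 mm with one round upright boss, 32 mm in diameter and 40 mm high, in its middle (54 mm high in all). It lies foot down on the bench. Origin at the centre of its underside, z up through the boss, y along the long edges. It is the same after a half turn.
- casting_center (a point): The centre of the casting, on the axis of the boss, 27 mm above its underside (so 13 mm above the top of the foot and 27 mm below the top of the boss); axes as the casting's. The boss is the place to grip or push. Friction of about 0.6 on the board, dowels and stop can hold the casting short of one while it is pressed on another.
- jig: The fixed plywood jig board, 110 (x) x 180 (y) x 15 mm, flat on the bench at a different place and turn each time. Origin at the centre of its underside, z up. Two dowels stand on it near its +x edge and the end stop towards its -y edge. A located casting has its y axis along the board's y axis (either way round) and its boss axis at the board's x = 0.
- dowel_left: Fixed round wooden dowel, 12 mm in diameter, standing 24 mm above the board's top (10 mm above the foot of a casting on the board). Origin at its foot on the board's top, at x = 41, y = +40 mm from the board's origin; the casting's long edge bears on its -x side. Rigid.
- dowel_right: The other, equal dowel, at x = 41, y = -40 mm from the board's origin. Rigid.
- end_stop: Fixed dark wooden end stop block, 44 (x) x 24 (y) x 22 mm, screwed to the board's top with its axes along the board's, its place along the board's y differing by up to 10 mm either way. Origin at the centre of its underside. The casting's end bears on its +y face, 12 mm from its origin: a located casting has its boss axis 67 mm from the stop's origin along +y. Rigid.
- chuck_key: T-shaped steel chuck key, 50 x 75 x 15 mm, lying loose on the bench; leave alone. Origin at the centre of its underside. It lies near a fixed drill press whose head and handles, 0.3 to 0.54 m above the bench, reach forward to x = 0.57 m and right to y = -0.18 m: from casting to jig move sideways first and forward after, low, so that wrist and forearm clear it.
- brass_hinge: Brass butt hinge, 55 x 62 x 8 mm, lying loose on the bench; leave alone. Origin at the centre of its underside.
- try_square: Try square with wooden stock, 115 x 170 x 18 mm, lying loose on the bench; leave alone. Origin at the centre of its underside.
There are look-alikes about, which are no part of the job. Several things have the shape of the casting; the one meant has the colours described above.

How it is judged:
On the way:
1. the casting, lying flat on the jig board, is pressed against both dowels and the end stop at once (more than 0.5 N on each) (contact force between casting and dowel_left above 0.5 N and contact force between casting and dowel_right above 0.5 N and contact force between casting and end_stop above 0.5 N and z of casting_center in the frame of jig below 0.045 m), for 0.2 s.
At the end, for the whole second after the job is handed in: The casting lies still and flat on the board, let go, with its long edge within 1.5 mm of both dowels' line (boss axis within 1.5 mm of x = 0 of the board) and turned less than 0.025 rad from it, and its end within 1.5 mm of the end stop (x of casting_center in the frame of jig between -0.0015 and 0.0015 m and y of casting_center in the frame of end_stop between 0.0655 and 0.0685 m and z of casting_center in the frame of jig below 0.045 m and angle between casting_center's own z axis and vertical below 0.03 rad and angle between the y axis of casting_center and the y axis of jig, either way round below 0.025 rad and linear speed of casting below 0.01 m/s); the robot touches nothing.
It fails at once if the casting is pressed or knocked against a dowel or the end stop with more than 25 N (contact force between casting and dowel_left above 25 N or contact force between casting and dowel_right above 25 N or contact force between casting and end_stop above 25 N).
It fails at once if the chuck key, the hinge or the try square is moved by more than 20 mm (distance of any of chuck_key, brass_hinge, try_square from where it was at the start of the episode above 0.02 m).
It also fails if it takes over 72 s, if anything falls off the work surface, if the arm or the gripper's body presses on something with over 40 N, if the wrist force passes 120 N, or if a joint passes its speed limit or range.

## Working session

There is one attempt and no reset: what is moved stays moved. The work goes in short steps, Python scripts to look and compute and a tool call to move; the robot and the scene stay as the last step left them, time stands still between calls to the robot, and variables do not carry over. Pictures are saved under pics/ and viewed, and the job is handed in when it is done.

Besides the shell and the picture viewer there is one more tool, called after "Emit:" by a JSON object that holds its "fn" and its "kwargs", one argument or row to a line. jog_arm: Moves the arm, as the interface text tells. Its arguments: {"type":"object","properties":{"steps":{"type":"array","items":{"type":"array","items":{"type":"number"}}}},"required":["steps"]}

```bash
mkdir -p pics; ls
python3 - <<'E'
from cell import manip, capture
import cv2, numpy as np
for n in ["scene","top"]:
    c=capture(n); cv2.imwrite(f"pics/{n}0.png",c["color"][:,:,::-1])
    print({k:v for k,v in c.items() if k!="color"})
print(manip.get_state(), manip.grasp_offset)
E
```

```text
pics
{'fx': 470.7084797777724, 'fy': 470.7084797777724, 'cx': 273.3269779010408, 'cy': 209.5777330710613, 'k1': -0.1542506574221785, 'origin': array([ 0.13565423, -1.07433279,  0.5108521 ]), 'attitude': array([ 0.82581856,  0.51587513, -0.12754742, -0.18875437])}
{'fx': 491.58735587561176, 'fy': 491.58735587561176, 'cx': 284.18737021762007, 'cy': 197.21287277939376, 'k1': -0.1236616426875313, 'origin': array([ 0.42552274, -0.20650478,  1.10062988]), 'attitude': array([-0.69659144, -0.03941985,  0.05012431,  0.71462857])}
{'time': 0.1, 'q': array([-9.95932825e-01,  3.59276408e-01,  1.11991167e-02, -3.29189184e-04,
       -1.22411906e+00, -2.88102152e-01]), 'joint_vel': array([-0.00161427, -0.00011982,  0.00257995,  0.00226311,  0.00025301,
       -0.00159943]), 'effort': array([-1.51527587e-03, -5.84163880e+01,  2.93750328e+01,  7.01551124e+00,
        1.01531067e-02, -7.89420778e-05]), 'tool_pos': array([ 0.19078774, -0.64703259,  0.22575896]), 'orientation': array([ 0.42373016, -0.565864  ,  0.42318176,  0.56671676]), 'force': array([-0.31376598, -0.25224558, -0.25884784]), 'torque': array([-0.04264946,  0.06646235, -0.02412087]), 'finger_gap': 0.08732558528040799} 0.0188
```

View pics/scene0.png

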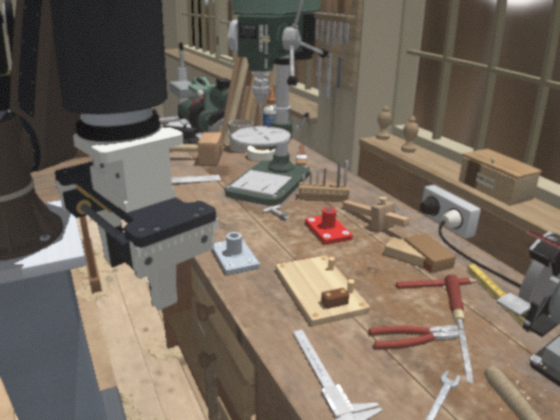

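View pics/top0.png

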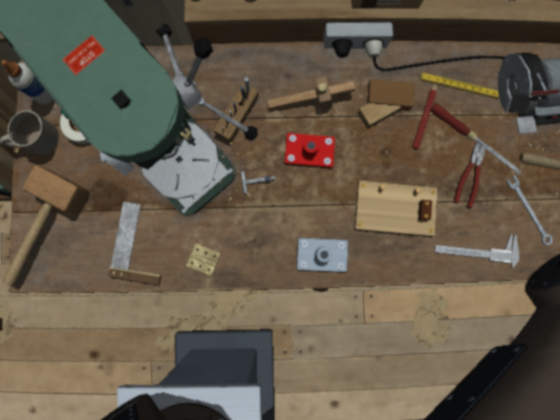

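The top view shows the grey casting at px (323,255) and the red look-alike at (310,150). The jig is at (397,209), with two dowels at (380,190) and (415,191) and the end stop at (426,210). The scene view shows the same things: casting (234,252), red one (328,226), jig (322,288). Candidates are the grey one at top (323,255) and the red one at top (310,150). I choose the grey one and will check it in a close crop.

```bash
cat > h.py <<'E'
import numpy as np, cv2
from scipy.spatial.transform import Rotation as R
from cell import manip, capture
def rot(q): return R.from_quat([q[1],q[2],q[3],q[0]]).as_matrix()
def K(c): return np.array([[c["fx"],0,c["cx"]],[0,c["fy"],c["cy"]],[0,0,1]])
def D(c): return np.array([c["k1"],0,0,0,0.])
def rays(c,px):
    u=cv2.undistortPoints(np.asarray(px,float).reshape(-1,1,2),K(c),D(c)).reshape(-1,2)
    d=np.c_[u[:,0],-u[:,1],-np.ones(len(u))]
    return d@rot(c["attitude"]).T
def onz(c,px,z):
    d=rays(c,px); o=c["origin"]; t=(z-o[2])/d[:,2]
    return (o+d*t[:,None])[:,:2]
def proj(c,P):
    M=rot(c["attitude"]).T; p=(np.asarray(P,float).reshape(-1,3)-c["origin"])@M.T
    p=np.c_[p[:,0],-p[:,1],-p[:,2]]
    return cv2.projectPoints(p,np.zeros(3),np.zeros(3),K(c),D(c))[0].reshape(-1,2)
def crop(c,name,x0,y0,x1,y1,s):
    im=c["color"][y0:y1,x0:x1,::-1]
    cv2.imwrite("pics/"+name,cv2.resize(im,None,fx=s,fy=s,interpolation=cv2.INTER_CUBIC))
E
python3 - <<'E'
from h import *
c=capture("top"); crop(c,"crop_top.png",280,120,460,290,4)
s=capture("scene"); crop(s,"crop_scene.png",190,190,390,340,4)
E
```

```text
(no output)
```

View pics/crop_top.png

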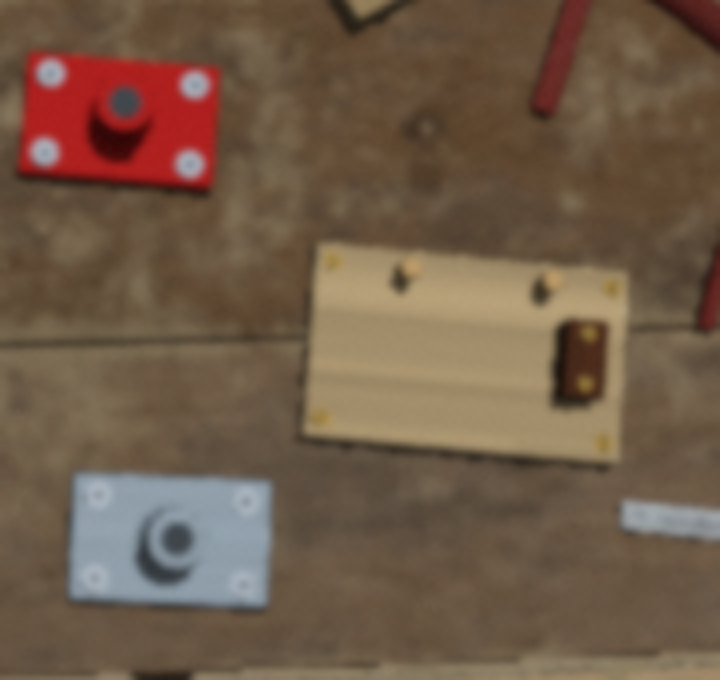

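View pics/crop_scene.png

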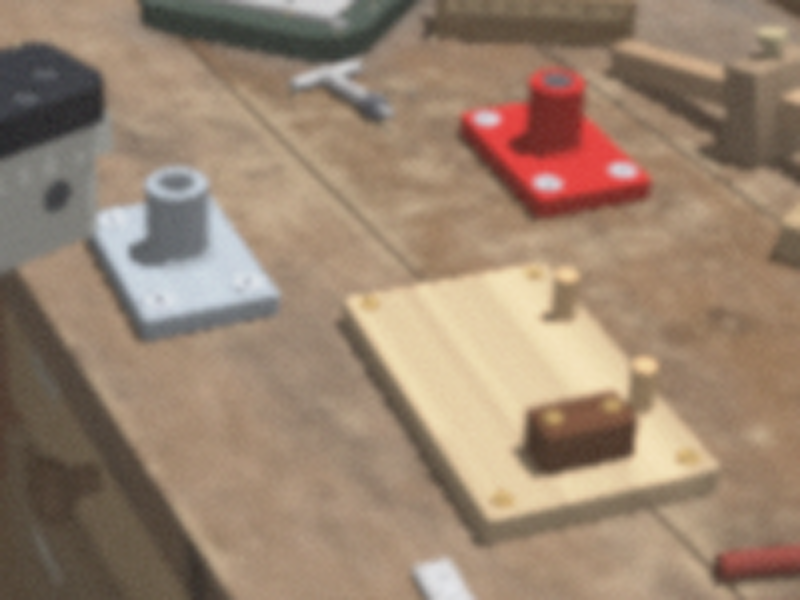

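The crop confirms it. The grey casting with the round boss is at crop (170,540) and the red look-alike at (120,120). The board has its dowels at crop (405,270) and (548,282), and the dark end stop at (582,360). Next I measure them.

```bash
cat > meas.py <<'E'
from h import *
def rect(c,mask,z,center):
    n,l,st,ce=cv2.connectedComponentsWithStats(mask.astype(np.uint8))
    i=l[center[1],center[0]] if l[center[1],center[0]] else 1+np.argmax(st[1:,4])
    cnt=max(cv2.findContours((l==i).astype(np.uint8),cv2.RETR_EXTERNAL,cv2.CHAIN_APPROX_NONE)[0],key=cv2.contourArea)
    P=onz(c,cnt.reshape(-1,2),z).astype(np.float32)
    return cnt,P,cv2.minAreaRect(P*1000)
E
python3 - <<'E'
from meas import *
c=capture("top"); hsv=cv2.cvtColor(c["color"],cv2.COLOR_RGB2HSV)
for p in [(310,245),(400,225),(425,210),(380,187),(330,275),(300,225),(323,258)]: print(p,hsv[p[1],p[0]],c["color"][p[1],p[0]])
def roi(m,x0,y0,x1,y1):
    o=np.zeros_like(m); o[y0:y1,x0:x1]=m[y0:y1,x0:x1]; return o
H,S,V=[hsv[:,:,i].astype(int) for i in range(3)]
mc=roi((H>90)&(H<125)&(V>60)|((S<60)&(V>60)),290,230,355,280)
mb=roi((H>12)&(H<30)&(V>125)|(False),350,175,445,240)
for n,m,z,ce in [("cast",mc,.014,(310,245)),("jig",mb,.015,(400,225))]:
    cnt,P,r=rect(c,m,z,ce); print(n,r,m.sum())
    cv2.imwrite(f"pics/m_{n}.png",cv2.resize(m.astype(np.uint8)*255,None,fx=1,fy=1))
vis=np.hstack([mc[225:285,285:360].repeat(4,0).repeat(4,1),mb[170:245,345:450].repeat(4,0).repeat(4,1)[:240]])
cv2.imwrite("pics/masks.png",vis.astype(np.uint8)*255)
E
```

```text
(310, 245) [103  38 170] [145 159 170]
(400, 225) [ 19  87 161] [161 141 106]
(425, 210) [ 10 163  72] [72 41 26]
(380, 187) [ 18 114 123] [123 101  68]
(330, 275) [ 15  92 105] [105  86  67]
(300, 225) [ 18  83 123] [123 107  83]
(323, 258) [101  42 115] [ 96 108 115]
cast ((434.4249572753906, -304.9716796875), (115.08367919921875, 75.105712890625), 86.23332214355469) 1770
jig ((534.0596313476562, -477.30999755859375), (181.50120544433594, 109.15615844726562), 83.86725616455078) 3428
```

View pics/masks.png

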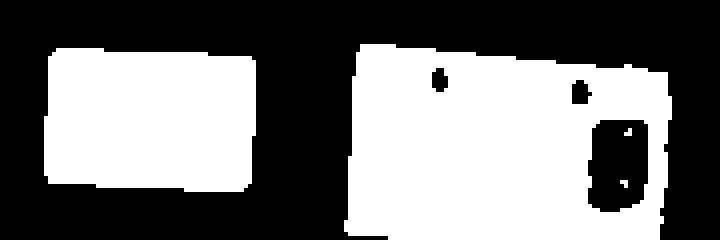

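```bash
cat > meas2.py <<'E'
from meas import *
def roi(m,x0,y0,x1,y1):
    o=np.zeros_like(m); o[y0:y1,x0:x1]=m[y0:y1,x0:x1]; return o
def sides(P,r):
    """fit lines to the 4 sides; returns yaw of long sides, centre"""
    P=P*1000; box=cv2.boxPoints(r); c=box.mean(0); out=[]
    for i in range(4):
        a,b=box[i],box[(i+1)%4]; L=np.linalg.norm(b-a); t=(b-a)/L; n=np.array([-t[1],t[0]])
        s=(P-a)@t; d=(P-a)@n
        k=(s>.12*L)&(s<.88*L)&(abs(d)<6)
        vx,vy,x,y=cv2.fitLine(P[k].astype(np.float32),cv2.DIST_HUBER,0,.01,.01).ravel()
        out.append((L,np.degrees(np.arctan2(vy,vx))%180,(x,y)))
    return out
def masks(c):
    hsv=cv2.cvtColor(c["color"],cv2.COLOR_RGB2HSV); return [hsv[:,:,i].astype(int) for i in range(3)]
E
python3 - <<'E'
from meas2 import *
c=capture("top"); s=capture("scene")
H,S,V=masks(c)
mc=roi((H>90)&(H<125)&(V>60)|((S<60)&(V>60)),290,230,355,280)
mb=roi((H>12)&(H<30)&(V>125),350,175,445,240)
for n,m,z,ce in [("cast",mc,.014,(310,245)),("jig",mb,.015,(400,225))]:
    cnt,P,r=rect(c,m,z,ce); print(n); [print("  ",np.round(o[0],1),np.round(o[1],2),np.round(o[2],1)) for o in sides(P,r)]
# stop (dark)
ms=roi((V<95)&(S>120),415,195,440,225); cnt,P,r=rect(c,ms,.037,(425,210)); print("stop",r)
# scene
H,S,V=masks(s)
ms2=roi((V<130)&(S>100)&(H<15),320,285,352,310); cv2.imwrite("pics/ms2.png",cv2.resize(np.hstack([ms2[280:315,315:357],]).astype(np.uint8)*255,None,fx=6,fy=6,interpolation=0))
# manual points from crops (top: /4+(280,120); scene: /4+(190,190))
T=lambda u,v:(u/4-.375+280,v/4-.375+120); G=lambda u,v:(u/4-.375+190,v/4-.375+190)
print("dowL top",onz(c,[T(411,264)],.039),"scene",onz(s,[G(567,273)],.039))
print("dowR top",onz(c,[T(552,280)],.039),"scene",onz(s,[G(644,364)],.039))
print("boss top hole",onz(c,[T(178,540)],.054),"scene",onz(s,[G(177,182)],.054))
print("scene jig corners L,top,R,bottom",onz(s,[G(346,300),G(540,262),G(718,468),G(487,527)],.015))
st=manip.get_state(); print(np.round(rot(st["orientation"]),3))
E
```

```text
cast
   75.3 174.6 [ 430.4 -361.3]
   115.1 85.77 [ 471.3 -304.7]
   75.3 175.14 [ 434.8 -248.3]
   115.1 85.29 [ 397.8 -305.5]
jig
   109.2 171.83 [ 524.3 -565.7]
   181.4 83.19 [ 586.4 -482. ]
   109.2 174.56 [ 539.6 -388.1]
   181.4 83.45 [ 481.1 -472.8]
stop ((524.6473999023438, -533.1074829101562), (24.845788955688477, 40.14974594116211), 86.4093017578125)
dowL top [[ 0.58093625 -0.44114902]] scene [[ 0.5822448 -0.4390512]]
dowR top [[ 0.57018856 -0.51973744]] scene [[ 0.57172882 -0.51906418]]
boss top hole [[ 0.43376107 -0.30565768]] scene [[ 0.43714901 -0.30310378]]
scene jig corners L,top,R,bottom [[ 0.4930296  -0.38204308]
 [ 0.59823371 -0.39183771]
 [ 0.5776015  -0.57082468]
 [ 0.46784371 -0.56113675]]
[[-0.    -0.959 -0.283]
 [ 0.    -0.283  0.959]
 [-1.     0.     0.   ]]
```

Jig yaw is about -7.0° and casting yaw about -4.5°. The casting centre is at (0.435,-0.305) and the located spot near (0.536,-0.467). I move above the casting with the jaws along its y axis.

Emit:
{"fn": "jog_arm", "kwargs": {
  "steps": [
    [0.02,-0.055,0.043,0.06,0,0,1],
    [0.03,-0.11,0.086,0.12,0,0,1],
    [0.04,-0.165,0.13,0.18,0,0,1],
    [0.05,-0.22,0.173,0.24,0,0,1],
    [0.06,-0.276,0.216,0.3,0,0,1],
    [0.09,-0.331,0.259,0.366,0,0,1],
    [0.12,-0.331,0.259,0.366,0,0,1],
    [0.136,-0.331,0.259,0.366,0,0,1],
    [0.136,-0.331,0.259,0.366,0,0,1],
    [0.136,-0.331,0.259,0.366,0,0,1]
  ]
}}

```text
time: 1.6
tool_pos: [0.4355, -0.306, 0.0915]
orientation: [0.52, -0.48, 0.519, 0.479]
force: [-0.1, -1.0, 0.1]
finger_gap: 0.0878
```

Run:
```python
from h import *
c=capture("top"); crop(c,"t2.png",260,180,400,300,5)
s=capture("scene"); crop(s,"s2.png",170,150,330,290,5)
st=manip.get_state(); print(st["tool_pos"],np.round(rot(st["orientation"]),3),st["force"])
```

```text
[ 0.43553974 -0.30625135  0.09180117] [[ 0.002 -0.997  0.08 ]
 [-0.001  0.08   0.997]
 [-1.    -0.002 -0.001]] [0.01396938 0.79821273 0.17250861]
```

View pics/s2.png

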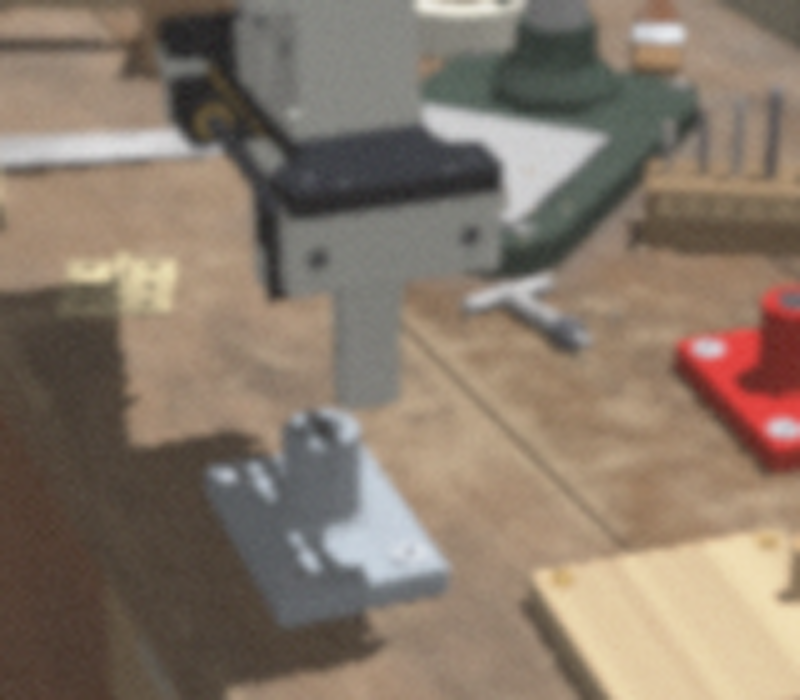

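The fingers hang above the boss, with the near finger at crop (368,400) and the boss at (320,450). I go down and grip.

Emit:
{"fn": "jog_arm", "kwargs": {
  "steps": [
    [0.03,0,0,0,0,0,1],
    [0.05,0,0,0,0,0,1],
    [0.062,0,0,0,0,0,1],
    [0.064,0,0,0,0,0,1],
    [0.064,0,0,0,0,0,-1],
    [0.064,0,0,0,0,0,-1],
    [0.064,0,0,0,0,0,-1],
    [0.064,0,0,0,0,0,-1],
    [0.064,0,0,0,0,0,-1],
    [0.064,0,0,0,0,0,-1],
    [0.064,0,0,0,0,0,-1],
    [0.064,0,0,0,0,0,-1]
  ]
}}

```text
time: 3.2
tool_pos: [0.4351, -0.3053, 0.0265]
orientation: [0.519, -0.48, 0.519, 0.48]
force: [-1.1, 0.3, 0.9]
finger_gap: 0.0313
```

Emit:
{"fn": "jog_arm", "kwargs": {
  "steps": [
    [-0.01,0,0,0,0,0,-1],
    [-0.03,0,0,0,0,0,-1],
    [-0.05,0,0,0,0,0,-1],
    [-0.05,0,0,0,0,0,-1],
    [-0.05,0,0,0,0,0,-1]
  ]
}}

```text
time: 3.82
tool_pos: [0.4346, -0.3051, 0.0761]
orientation: [0.519, -0.479, 0.52, 0.48]
force: [0.4, -0.1, -3.2]
finger_gap: 0.0313
```

Run:
```python
from h import *
s=capture("scene"); crop(s,"s3.png",170,150,330,290,5)
st=manip.get_state(); print(st["tool_pos"],np.round(rot(st["orientation"]),3),st["force"],st["torque"])
M=rot(st["orientation"]); p=st["tool_pos"]
xb=np.array([.9925,-.122,0]); yb=np.array([.122,.9925,0])
loc=np.array([.5355,-.4665,0]); tgt=loc-.012*xb+.014*yb; print(tgt)
d=tgt-p; d[2]=0; print(M.T@d)
z=M[:,2]; print(np.degrees(np.arctan2(z[1],z[0])))
```

```text
[ 0.43442459 -0.30509559  0.07576305] [[-0.001 -0.997  0.079]
 [ 0.001  0.079  0.997]
 [-1.     0.001  0.001]] [-0.99289019 -0.16838201 -3.72418219] [-0.04901937 -0.05493826  0.02199283]
[ 0.525298 -0.451141  0.      ]
[-0.00020156 -0.10218912 -0.13836395]
85.44311700641406
```

View pics/s3.png

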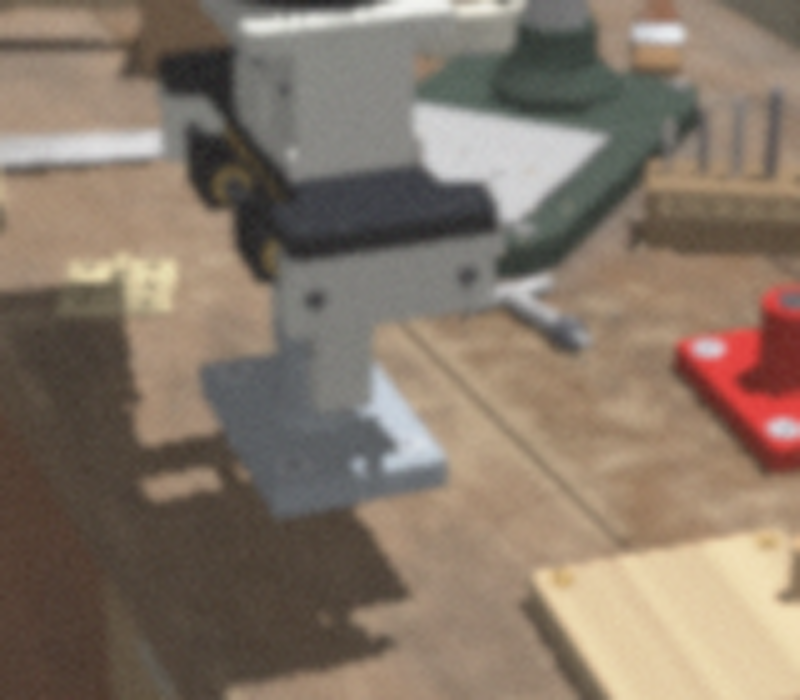

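The casting is lifted level, about 0.36 kg. I carry it sideways, then forward, to 12–14 mm off the located spot.

Emit:
{"fn": "jog_arm", "kwargs": {
  "steps": [
    [0,0,-0.025,0.01,0,0,-1],
    [0,0,-0.06,0.02,0,0,-1],
    [0,0,-0.1,0.042,0,0,-1],
    [0,-0.01,-0.13,0.042,0,0,-1],
    [0,-0.03,-0.138,0.042,0,0,-1],
    [0,-0.06,-0.138,0.042,0,0,-1],
    [0,-0.085,-0.138,0.042,0,0,-1],
    [0,-0.1,-0.138,0.042,0,0,-1],
    [0,-0.102,-0.138,0.042,0,0,-1],
    [0,-0.102,-0.138,0.042,0,0,-1],
    [0,-0.102,-0.138,0.042,0,0,-1]
  ]
}}

```text
time: 5.25
tool_pos: [0.5251, -0.4509, 0.0766]
orientation: [0.529, -0.469, 0.529, 0.469]
force: [0.8, 0.2, -3.3]
finger_gap: 0.0316
```

Run:
```python
from h import *
s=capture("scene"); crop(s,"s4.png",240,190,400,330,5)
c=capture("top"); crop(c,"t4.png",330,150,470,260,5)
st=manip.get_state(); print(st["tool_pos"],np.round(rot(st["orientation"]),3),st["force"],st["torque"])
```

```text
[ 0.52536863 -0.45102412  0.07684092] [[ 0.    -0.993  0.121]
 [ 0.     0.121  0.993]
 [-1.    -0.     0.   ]] [-0.18465329 -0.49434988 -2.97232344] [-0.05536158 -0.01628433  0.00041506]
```

View pics/s4.png

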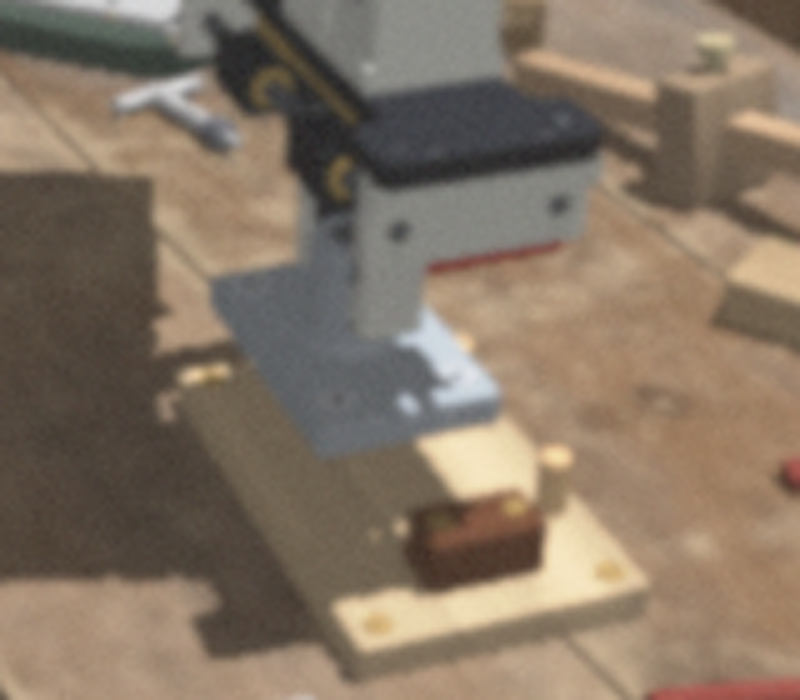

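View pics/t4.png

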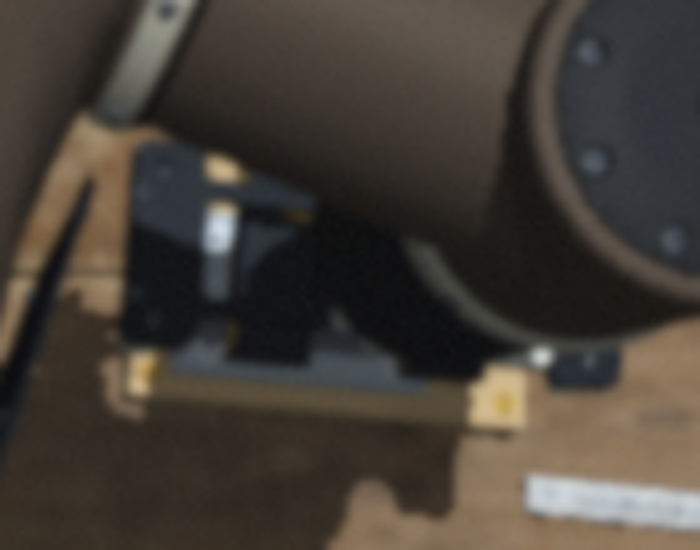

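The casting hangs over the board in line with it, and the dowels at crop (555,470) and (463,340) are clear. I lower it.

Emit:
{"fn": "jog_arm", "kwargs": {
  "steps": [
    [0.012,0,0,0,0,0,-1],
    [0.024,0,0,0,0,0,-1],
    [0.03,0,0,0,0,0,-1],
    [0.032,0,0,0,0,0,-1],
    [0.034,0,0,0,0,0,-1],
    [0.034,0,0,0,0,0,-1],
    [0.034,0,0,0,0,0,-1]
  ]
}}

```text
time: 6.22
tool_pos: [0.5261, -0.4511, 0.0429]
orientation: [0.529, -0.469, 0.529, 0.469]
force: [0.7, -0.3, -3.4]
finger_gap: 0.0315
```

Emit:
{"fn": "jog_arm", "kwargs": {
  "steps": [
    [0.0005,0,0,0,0,0,-1],
    [0.001,0,0,0,0,0,-1],
    [0.001,0,0,0,0,0,-1],
    [0.001,0,0,0,0,0,-1]
  ]
}}

```text
time: 6.72
tool_pos: [0.5259, -0.451, 0.0416]
orientation: [0.529, -0.469, 0.529, 0.469]
force: [-0.1, -0.3, -2.5]
finger_gap: 0.031
```

Emit:
{"fn": "jog_arm", "kwargs": {
  "steps": [
    [0.0005,0,0,0,0,0,-1],
    [0.0005,0,0,0,0,0,-1],
    [0.0005,0,0,0,0,0,-1]
  ]
}}

```text
time: 7.1
tool_pos: [0.526, -0.451, 0.0416]
orientation: [0.529, -0.469, 0.529, 0.469]
force: [-1.4, 2.8, 4.8]
finger_gap: 0.031
```

On the board. I ease off the down force and slide towards the dowels.

Emit:
{"fn": "jog_arm", "kwargs": {
  "steps": [
    [-0.0003,0,0,0,0,0,-1],
    [-0.0003,-0.002,0,0,0,0,-1],
    [-0.0003,-0.004,0,0,0,0,-1],
    [-0.0003,-0.006,0,0,0,0,-1],
    [-0.0003,-0.008,0,0,0,0,-1],
    [-0.0003,-0.008,0,0,0,0,-1],
    [-0.0003,-0.008,0,0,0,0,-1]
  ]
}}

```text
time: 7.98
tool_pos: [0.5328, -0.4523, 0.0416]
orientation: [0.529, -0.468, 0.53, 0.469]
force: [-5.2, 1.0, 6.6]
finger_gap: 0.0313
```

Emit:
{"fn": "jog_arm", "kwargs": {
  "steps": [
    [-0.0004,0,0,0,0,0,-1],
    [-0.0004,0,0,0,0,0,-1],
    [-0.0004,0,0,0,0,0,-1]
  ]
}}

```text
time: 8.35
tool_pos: [0.5338, -0.4521, 0.0416]
orientation: [0.529, -0.469, 0.529, 0.469]
force: [-2.3, -1.5, 1.9]
finger_gap: 0.0313
```

Emit:
{"fn": "jog_arm", "kwargs": {
  "steps": [
    [-0.0002,-0.0005,0,0,0,0,-1],
    [-0.0002,-0.001,0,0,0,0,-1],
    [-0.0002,-0.0015,0,0,0,0,-1],
    [-0.0002,-0.002,0,0,0,0,-1],
    [-0.0002,-0.002,0,0,0,0,-1]
  ]
}}

```text
time: 8.98
tool_pos: [0.5361, -0.4521, 0.0417]
orientation: [0.529, -0.469, 0.529, 0.469]
force: [-0.1, 0.1, -3.5]
finger_gap: 0.0316
```

Emit:
{"fn": "jog_arm", "kwargs": {
  "steps": [
    [0,-0.0005,0,0,0,0,-1],
    [0,-0.001,0,0,0,0,-1],
    [0,-0.001,0,0,0,0,-1]
  ]
}}

```text
time: 9.35
tool_pos: [0.5369, -0.4523, 0.042]
orientation: [0.529, -0.469, 0.529, 0.469]
force: [0.3, -0.2, -3.3]
finger_gap: 0.0317
```

Emit:
{"fn": "jog_arm", "kwargs": {
  "steps": [
    [0,-0.0005,0,0,0,0,-1],
    [0,-0.001,0,0,0,0,-1],
    [0,-0.001,0,0,0,0,-1]
  ]
}}

```text
time: 9.72
tool_pos: [0.5375, -0.4524, 0.0419]
orientation: [0.529, -0.469, 0.529, 0.469]
force: [-1.4, -0.1, -2.3]
finger_gap: 0.031
```

Emit:
{"fn": "jog_arm", "kwargs": {
  "steps": [
    [0,-0.0005,0,0,0,0,-1],
    [0,-0.001,0,0,0,0,-1],
    [0,-0.001,0,0,0,0,-1]
  ]
}}

```text
time: 10.1
tool_pos: [0.5377, -0.4525, 0.0419]
orientation: [0.529, -0.468, 0.53, 0.469]
force: [-6.1, 0.9, 0.4]
finger_gap: 0.0314
```

```bash
cat > st.py <<'E'
from h import *
st=manip.get_state(); M=rot(st["orientation"]); z=M[:,2]
print(st["time"],np.round(st["tool_pos"]*1000,2),"F",np.round(st["force"],2),"T",np.round(st["torque"],3),"jaw deg",round(np.degrees(np.arctan2(z[1],z[0])),2),"tilt",np.round(M[:2,0],4),"gap",st["finger_gap"])
E
python3 st.py
```

```text
10.1 [ 537.68 -452.49   41.94] F [-6.1   0.85  0.44] T [0.145 1.981 0.118] jaw deg 83.04 tilt [-0.0018  0.0006] gap 0.03135979716576659
```

Only the left dowel bears, since the casting is still about 14 mm up from the stop. I back off x a little, then go to the stop.

Emit:
{"fn": "jog_arm", "kwargs": {
  "steps": [
    [0,0.0015,0,0,0,0,-1],
    [0,0.0025,-0.002,0,0,0,-1],
    [0,0.0025,-0.005,0,0,0,-1],
    [0,0.0025,-0.008,0,0,0,-1],
    [0,0.0025,-0.009,0,0,0,-1],
    [0,0.0025,-0.01,0,0,0,-1],
    [0,0.0025,-0.01,0,0,0,-1]
  ]
}}

```text
time: 10.98
tool_pos: [0.5351, -0.4623, 0.042]
orientation: [0.529, -0.469, 0.529, 0.469]
force: [-0.1, 0.2, -4.2]
finger_gap: 0.0312
```

```bash
python3 st.py;python3 - <<'E'
from h import *
s=capture("scene"); crop(s,"s5.png",260,210,380,330,5)
E
```

```text
10.975 [ 535.14 -462.27   41.96] F [-0.07  0.24 -4.16] T [-0.01   0.036 -0.029] jaw deg 83.05 tilt [ 0.0001 -0.0001] gap 0.031226912830643213
```

View pics/s5.png

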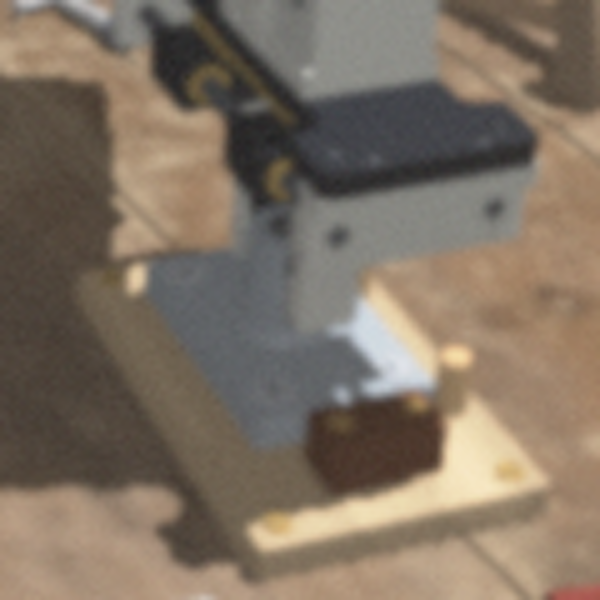

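The casting lies along the board just short of the stop at crop (375,440). I continue to the stop in small steps.

Emit:
{"fn": "jog_arm", "kwargs": {
  "steps": [
    [0,0,-0.0005,0,0,0,-1],
    [0,0,-0.001,0,0,0,-1],
    [0,0,-0.0015,0,0,0,-1],
    [0,0,-0.0015,0,0,0,-1]
  ]
}}

```text
time: 11.52
tool_pos: [0.5349, -0.4637, 0.042]
orientation: [0.529, -0.469, 0.529, 0.469]
force: [-0.9, 0.4, -3.4]
finger_gap: 0.0312
```

Emit:
{"fn": "jog_arm", "kwargs": {
  "steps": [
    [0,0,-0.0005,0,0,0,-1],
    [0,0,-0.001,0,0,0,-1],
    [0,0,-0.001,0,0,0,-1]
  ]
}}

```text
time: 11.9
tool_pos: [0.5348, -0.4647, 0.042]
orientation: [0.529, -0.469, 0.529, 0.469]
force: [0.3, 0.3, -3.3]
finger_gap: 0.0316
```

Emit:
{"fn": "jog_arm", "kwargs": {
  "steps": [
    [0,0,-0.0005,0,0,0,-1],
    [0,0,-0.001,0,0,0,-1],
    [0,0,-0.001,0,0,0,-1]
  ]
}}

```text
time: 12.28
tool_pos: [0.5347, -0.4657, 0.042]
orientation: [0.529, -0.469, 0.529, 0.469]
force: [-0.3, 0.1, -2.6]
finger_gap: 0.0314
```

Emit:
{"fn": "jog_arm", "kwargs": {
  "steps": [
    [0,0,-0.0005,0,0,0,-1],
    [0,0,-0.001,0,0,0,-1],
    [0,0,-0.001,0,0,0,-1]
  ]
}}

```text
time: 12.65
tool_pos: [0.5345, -0.4667, 0.042]
orientation: [0.529, -0.469, 0.529, 0.469]
force: [0.5, 0.0, -3.2]
finger_gap: 0.0313
```

Emit:
{"fn": "jog_arm", "kwargs": {
  "steps": [
    [0,0,-0.0005,0,0,0,-1],
    [0,0,-0.001,0,0,0,-1],
    [0,0,-0.001,0,0,0,-1]
  ]
}}

```text
time: 13.02
tool_pos: [0.5344, -0.4677, 0.0419]
orientation: [0.529, -0.469, 0.529, 0.469]
force: [0.1, -0.2, -3.2]
finger_gap: 0.0312
```

Emit:
{"fn": "jog_arm", "kwargs": {
  "steps": [
    [0,0,-0.0005,0,0,0,-1],
    [0,0,-0.001,0,0,0,-1],
    [0,0,-0.001,0,0,0,-1]
  ]
}}

```text
time: 13.4
tool_pos: [0.5343, -0.4687, 0.0419]
orientation: [0.529, -0.469, 0.529, 0.469]
force: [-0.7, 0.6, -3.7]
finger_gap: 0.0313
```

Emit:
{"fn": "jog_arm", "kwargs": {
  "steps": [
    [0,0,-0.0005,0,0,0,-1],
    [0,0,-0.001,0,0,0,-1],
    [0,0,-0.001,0,0,0,-1]
  ]
}}

```text
time: 13.78
tool_pos: [0.5342, -0.4697, 0.042]
orientation: [0.529, -0.469, 0.529, 0.469]
force: [0.4, 0.6, -1.7]
finger_gap: 0.0315
```

```bash
python3 st.py;python3 - <<'E'
from h import *
s=capture("scene"); crop(s,"s6.png",300,250,360,310,10)
E
```

```text
13.775 [ 534.2  -469.68   41.96] F [ 0.38  0.58 -1.73] T [-0.012 -0.033  0.039] jaw deg 83.05 tilt [-0. -0.] gap 0.03152760385915854
```

View pics/s6.png

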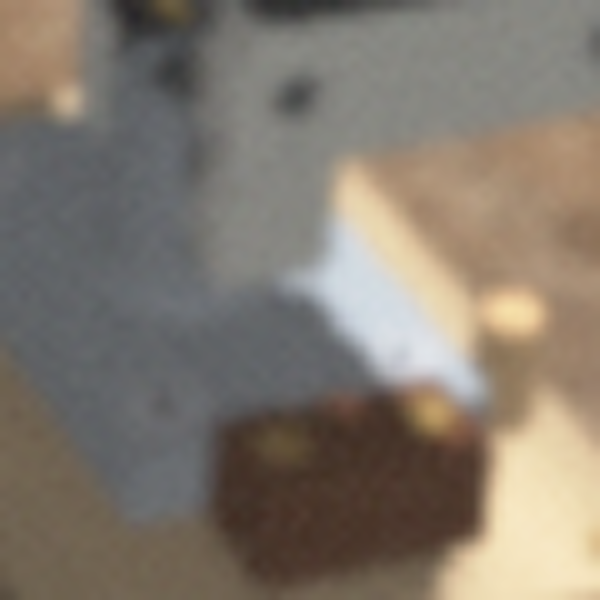

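Contact looks close: the casting's end edge at crop (130,520)–(215,505) is almost at the stop's left face.

Emit:
{"fn": "jog_arm", "kwargs": {
  "steps": [
    [0,0,-0.0005,0,0,0,-1],
    [0,0,-0.001,0,0,0,-1],
    [0,0,-0.001,0,0,0,-1]
  ]
}}

```text
time: 14.2
tool_pos: [0.5343, -0.4701, 0.042]
orientation: [0.529, -0.469, 0.529, 0.469]
force: [1.3, 5.4, -1.4]
finger_gap: 0.0313
```

Emit:
{"fn": "jog_arm", "kwargs": {
  "steps": [
    [0,0,-0.0005,0,0,0,-1],
    [0,0,-0.001,0,0,0,-1],
    [0,0,-0.001,0,0,0,-1]
  ]
}}

```text
time: 14.58
tool_pos: [0.5343, -0.4702, 0.0421]
orientation: [0.53, -0.468, 0.529, 0.469]
force: [1.2, 8.9, 1.3]
finger_gap: 0.0315
```

Stop contact at TCP y = -0.4701. I ease off it, then approach the dowels.

Emit:
{"fn": "jog_arm", "kwargs": {
  "steps": [
    [0,0,0.001,0,0,0,-1],
    [0,0,0.002,0,0,0,-1],
    [0,-0.001,0.002,0,0,0,-1],
    [0,-0.0015,0.002,0,0,0,-1],
    [0,-0.002,0.002,0,0,0,-1],
    [0,-0.002,0.002,0,0,0,-1]
  ]
}}

```text
time: 15.32
tool_pos: [0.5354, -0.47, 0.0419]
orientation: [0.529, -0.468, 0.53, 0.469]
force: [-4.4, -0.1, -0.8]
finger_gap: 0.0311
```

```bash
python3 st.py
```

```text
15.325 [ 535.39 -469.96   41.85] F [-4.4  -0.06 -0.82] T [ 0.022  1.571 -0.145] jaw deg 83.04 tilt [-0.0013  0.0003] gap 0.031146329899458838
```

Emit:
{"fn": "jog_arm", "kwargs": {
  "steps": [
    [0,0,0,0.004,0,0,-1],
    [0,0,0,0.008,0,0,-1],
    [0,0,0,0.008,0,0,-1]
  ]
}}

```text
time: 15.7
tool_pos: [0.5355, -0.4699, 0.0419]
orientation: [0.531, -0.466, 0.531, 0.467]
force: [-4.8, -0.1, -0.7]
finger_gap: 0.0315
```

```bash
python3 st.py
```

```text
15.7 [ 535.53 -469.94   41.88] F [-4.85 -0.1  -0.68] T [-0.104  2.005  0.092] jaw deg 82.6 tilt [-0.0011  0.0002] gap 0.03153689047950584
```

Emit:
{"fn": "jog_arm", "kwargs": {
  "steps": [
    [0,-0.0005,0,0,0,0,-1],
    [0,-0.0005,0,0,0,0,-1]
  ]
}}

```text
time: 15.95
tool_pos: [0.5356, -0.4699, 0.0419]
orientation: [0.531, -0.466, 0.532, 0.467]
force: [-7.5, 0.4, 0.3]
finger_gap: 0.0316
```

```bash
python3 st.py
```

```text
15.95 [ 535.57 -469.95   41.89] F [-7.48  0.39  0.26] T [-0.043  2.495  0.134] jaw deg 82.59 tilt [-0.0019  0.0005] gap 0.03161660255225805
```

Both dowels now bear; the contact centroid moved from dy = -33 to +18 mm. I ease off, set it down fully on the board, then press both ways.

Emit:
{"fn": "jog_arm", "kwargs": {
  "steps": [
    [0,0.0005,0,-0.001,0,0,-1],
    [0,0.001,0,-0.001,0,0,-1],
    [0.0003,0.001,0,-0.001,0,0,-1],
    [0.0005,0.001,0,-0.001,0,0,-1],
    [0.0005,0.001,0,-0.001,0,0,-1]
  ]
}}

```text
time: 16.58
tool_pos: [0.5354, -0.4699, 0.0417]
orientation: [0.531, -0.467, 0.531, 0.467]
force: [-5.7, 0.9, 2.1]
finger_gap: 0.0316
```

```bash
python3 st.py
```

```text
16.575 [ 535.44 -469.93   41.74] F [-5.71  0.88  2.06] T [-0.07   2.048  0.122] jaw deg 82.66 tilt [-0.0004 -0.0001] gap 0.031635302472980076
```

Emit:
{"fn": "jog_arm", "kwargs": {
  "steps": [
    [0,0,0,0,0,0,-1],
    [0,0,0,0,0,0,-1]
  ]
}}

```text
time: 16.82
tool_pos: [0.5355, -0.4699, 0.0417]
orientation: [0.531, -0.467, 0.531, 0.467]
force: [-6.1, -0.1, 0.2]
finger_gap: 0.0313
```

```bash
python3 st.py
```

```text
16.825 [ 535.45 -469.93   41.75] F [-6.11 -0.06  0.19] T [-0.071  2.146  0.038] jaw deg 82.66 tilt [-0.0003 -0.0001] gap 0.031251942449141326
```

Emit:
{"fn": "jog_arm", "kwargs": {
  "steps": [
    [0,0,-0.0005,0,0,0,-1],
    [0,0,-0.001,0,0,0,-1],
    [0,0,-0.001,0,0,0,-1],
    [0,0,-0.001,0,0,0,-1]
  ]
}}

```text
time: 17.32
tool_pos: [0.5353, -0.47, 0.0417]
orientation: [0.531, -0.467, 0.531, 0.467]
force: [-4.7, 3.9, 1.8]
finger_gap: 0.0315
```

```bash
python3 st.py
```

```text
17.325 [ 535.34 -470.02   41.7 ] F [-4.7   3.94  1.76] T [1.362 1.988 0.101] jaw deg 82.66 tilt [-0.0006  0.0009] gap 0.031451731730532236
```

Emit:
{"fn": "jog_arm", "kwargs": {
  "steps": [
    [0,0,-0.0005,0,0,0,-1],
    [0,-0.0003,-0.001,0,0,0,-1],
    [0,-0.0006,-0.001,0,0,0,-1],
    [0,-0.0006,-0.001,0,0,0,-1]
  ]
}}

```text
time: 17.82
tool_pos: [0.5354, -0.4702, 0.0417]
orientation: [0.531, -0.466, 0.531, 0.468]
force: [-6.5, 7.9, 5.7]
finger_gap: 0.0315
```

```bash
python3 st.py
```

```text
17.825 [ 535.39 -470.16   41.69] F [-6.47  7.92  5.74] T [2.864 2.423 0.1  ] jaw deg 82.67 tilt [-0.0016  0.0021] gap 0.031460705630570275
```

Emit:
{"fn": "jog_arm", "kwargs": {
  "steps": [
    [-0.0004,0,0,0,0,0,-1],
    [-0.0004,-0.0003,-0.0003,0,0,0,-1],
    [-0.0004,-0.0006,-0.0004,0,0,0,-1],
    [-0.0004,-0.0006,-0.0004,0,0,0,-1],
    [-0.0004,-0.0006,-0.0004,0,0,0,-1]
  ]
}}

```text
time: 18.45
tool_pos: [0.5355, -0.4702, 0.0418]
orientation: [0.531, -0.466, 0.531, 0.468]
force: [-7.1, 9.1, 5.2]
finger_gap: 0.0314
```

```bash
python3 st.py
```

```text
18.45 [ 535.46 -470.22   41.78] F [-7.06  9.08  5.17] T [3.264 2.688 0.079] jaw deg 82.66 tilt [-0.0025  0.0029] gap 0.031406878656007206
```

Emit:
{"fn": "jog_arm", "kwargs": {
  "steps": [
    [-0.0002,-0.0004,0,0,0,0,-1],
    [-0.0002,-0.0008,-0.0002,-0.002,0,0,-1],
    [-0.0002,-0.0008,-0.0002,-0.002,0,0,-1],
    [-0.0002,-0.0008,-0.0002,-0.002,0,0,-1],
    [-0.0002,-0.0008,-0.0002,-0.002,0,0,-1]
  ]
}}

```text
time: 19.08
tool_pos: [0.5355, -0.4702, 0.0419]
orientation: [0.53, -0.466, 0.531, 0.469]
force: [-8.8, 9.8, 6.1]
finger_gap: 0.0314
```

```bash
python3 st.py
```

```text
19.075 [ 535.53 -470.22   41.87] F [-8.79  9.84  6.11] T [3.609 3.26  0.062] jaw deg 82.76 tilt [-0.0037  0.0036] gap 0.031380319266027634
```

Emit:
{"fn": "jog_arm", "kwargs": {
  "steps": [
    [0,-0.0003,-0.0002,0,0,0,-1],
    [0,-0.0006,-0.0004,0,0,0,-1],
    [0,-0.0006,-0.0004,0,0,0,-1],
    [0,-0.0006,-0.0004,0,0,0,-1],
    [0,-0.0006,-0.0004,0,0,0,-1],
    [0,-0.0006,-0.0004,0,0,0,-1]
  ]
}}

```text
time: 19.82
tool_pos: [0.5355, -0.4703, 0.0419]
orientation: [0.53, -0.465, 0.531, 0.47]
force: [-10.4, 12.7, 6.9]
finger_gap: 0.031
```

```bash
python3 st.py
python3 - <<'E'
from h import *
s=capture("scene"); crop(s,"s7.png",270,230,370,320,8)
E
```

```text
19.825 [ 535.55 -470.26   41.88] F [-10.39  12.68   6.94] T [4.347 3.818 0.061] jaw deg 82.76 tilt [-0.0047  0.0043] gap 0.030981494122901587
```

View pics/s7.png

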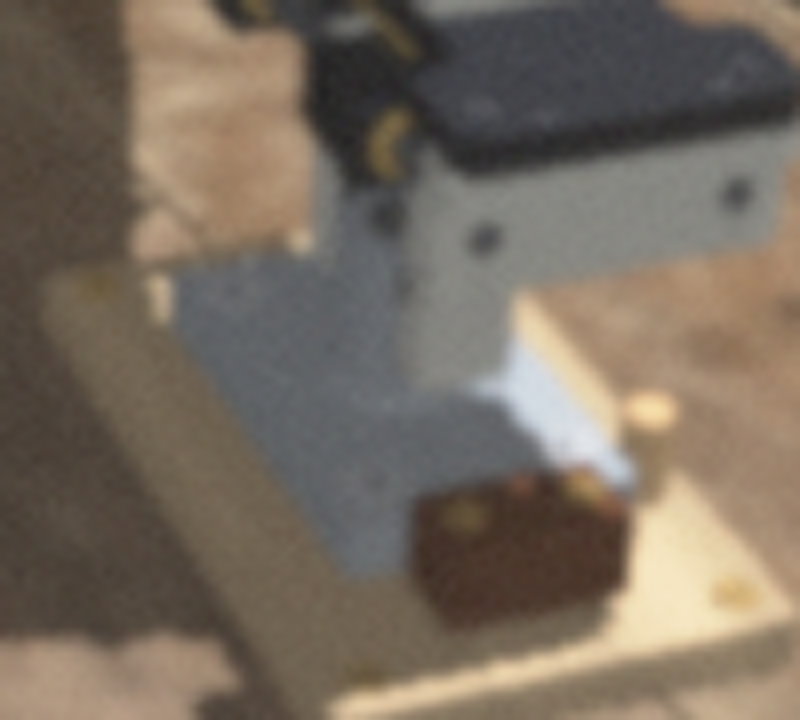

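Now about 12 N goes towards the dowels and 11 N towards the stop, and the position is no longer changing. I add a slow small yaw sweep so that both dowels are sure to be loaded, reading the torque as it goes.

Emit:
{"fn": "jog_arm", "kwargs": {
  "steps": [
    [0,0,0,-0.002,0,0,-1],
    [0,0,0,-0.004,0,0,-1],
    [0,0,0,-0.006,0,0,-1],
    [0,0,0,-0.006,0,0,-1]
  ]
}}

```text
time: 20.38
tool_pos: [0.5355, -0.4702, 0.0419]
orientation: [0.529, -0.467, 0.529, 0.471]
force: [-9.3, 12.0, 8.4]
finger_gap: 0.0317
```

```bash
python3 st.py
```

```text
20.375 [ 535.54 -470.23   41.86] F [-9.28 11.95  8.4 ] T [ 4.293  3.806 -0.121] jaw deg 83.08 tilt [-0.0047  0.0044] gap 0.031686765843338974
```

Emit:
{"fn": "jog_arm", "kwargs": {
  "steps": [
    [0,0,0,0.003,0,0,-1],
    [0,0,0,0.006,0,0,-1],
    [0,0,0,0.009,0,0,-1],
    [0,0,0,0.012,0,0,-1],
    [0,0,0,0.012,0,0,-1]
  ]
}}

```text
time: 21.0
tool_pos: [0.5356, -0.4702, 0.0419]
orientation: [0.532, -0.464, 0.532, 0.468]
force: [-10.3, 12.6, 8.7]
finger_gap: 0.0315
```

```bash
python3 st.py
```

```text
21.0 [ 535.57 -470.25   41.89] F [-10.34  12.58   8.71] T [4.237 3.858 0.245] jaw deg 82.43 tilt [-0.0047  0.0042] gap 0.03150156428720875
```

The torque runs linearly through the sweep and the centroid stays between the dowels (dy -10 to +21 mm), so both dowels and the stop are loaded. I centre the yaw, hold, then ease off to about 3 N before letting go.

Emit:
{"fn": "jog_arm", "kwargs": {
  "steps": [
    [0,0,0,-0.005,0,0,-1],
    [0,0,0,-0.007,0,0,-1],
    [0,0,0,-0.007,0,0,-1],
    [0,0,0,-0.007,0,0,-1],
    [0,0,0,-0.007,0,0,-1],
    [0,0.0005,0.0004,-0.007,0,0,-1],
    [0,0.001,0.0008,-0.007,0,0,-1],
    [0,0.001,0.0008,-0.007,0,0,-1],
    [0,0.001,0.0008,-0.007,0,0,-1]
  ]
}}

```text
time: 22.12
tool_pos: [0.5355, -0.4702, 0.0419]
orientation: [0.53, -0.466, 0.53, 0.469]
force: [-7.3, 7.9, 4.2]
finger_gap: 0.0315
```

```bash
python3 st.py
```

```text
22.125 [ 535.51 -470.2    41.87] F [-7.33  7.93  4.18] T [2.866 2.954 0.038] jaw deg 82.82 tilt [-0.003  0.003] gap 0.03150499123739549
```

Emit:
{"fn": "jog_arm", "kwargs": {
  "steps": [
    [0,0.0003,0.0003,0,0,0,-1],
    [0,0.0006,0.0006,0,0,0,-1],
    [0,0.0006,0.0006,0,0,0,-1],
    [0,0.0006,0.0006,0,0,0,-1]
  ]
}}

```text
time: 22.62
tool_pos: [0.5355, -0.4702, 0.0419]
orientation: [0.53, -0.467, 0.53, 0.469]
force: [-6.2, 5.6, 1.8]
finger_gap: 0.0315
```

```bash
python3 st.py
```

```text
22.625 [ 535.53 -470.17   41.85] F [-6.21  5.55  1.85] T [1.888 2.458 0.055] jaw deg 82.82 tilt [-0.002  0.002] gap 0.031517621822653046
```

Emit:
{"fn": "jog_arm", "kwargs": {
  "steps": [
    [0,0,0,0,0,0,-0.2],
    [0,0,0,0,0,0,-0.1],
    [0,0,0,0,0,0,0],
    [0,0,0,0,0,0,0.1],
    [0,0,0,0,0,0,0.2],
    [0,0,0,0,0,0,0.2],
    [0,0,0,0,0,0,0.2]
  ]
}}

```text
time: 23.5
tool_pos: [0.5365, -0.4716, 0.042]
orientation: [0.53, -0.468, 0.53, 0.468]
force: [-0.6, -0.3, 0.1]
finger_gap: 0.0523
```

```bash
python3 st.py
python3 - <<'E'
from h import *
s=capture("scene"); crop(s,"s8.png",270,230,370,320,8)
E
```

```text
23.5 [ 536.46 -471.55   42.04] F [-0.6  -0.33  0.12] T [0.008 0.031 0.019] jaw deg 82.82 tilt [-0.  0.] gap 0.052316930497411054
```

View pics/s8.png

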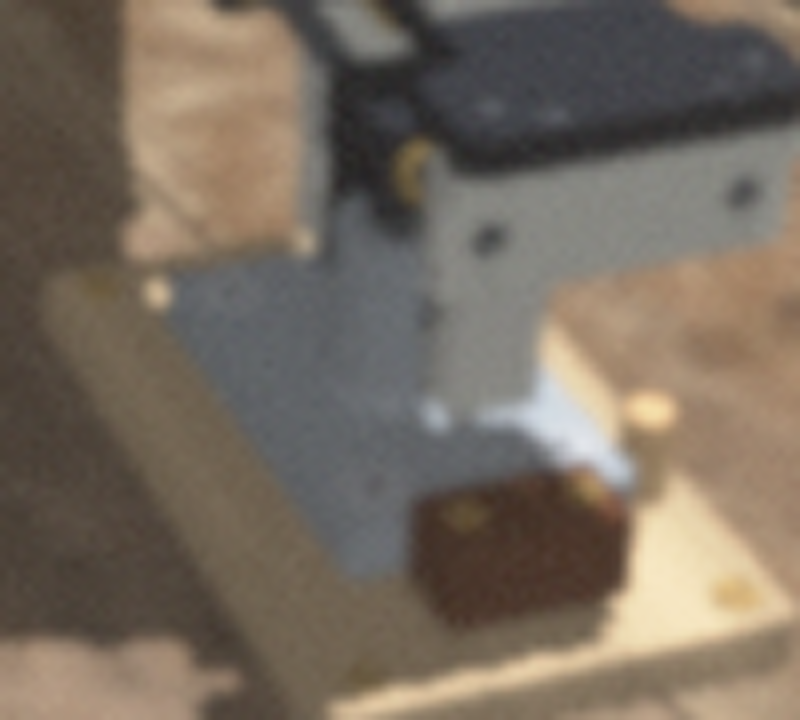

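The casting has been let go and its corner is still at crop (345,575) by the stop, as it was when pressed. I go straight up, then aside, for a clear look from both cameras.

Emit:
{"fn": "jog_arm", "kwargs": {
  "steps": [
    [-0.01,0,0,0,0,0,0.2],
    [-0.03,0,0,0,0,0,0.2],
    [-0.06,0,0,0,0,0,0.2],
    [-0.1,0,0,0,0,0,0.2],
    [-0.12,0,0,0,0,0,0.2],
    [-0.14,0.05,-0.03,0,0,0,0.2],
    [-0.15,0.1,-0.08,0,0,0,0.2],
    [-0.15,0.15,-0.13,0,0,0,0.2],
    [-0.15,0.2,-0.17,0,0,0,0.2],
    [-0.15,0.25,-0.19,0,0,0,0.2],
    [-0.15,0.28,-0.2,0,0,0,0.2],
    [-0.15,0.28,-0.2,0,0,0,0.2]
  ]
}}

```text
time: 25.05
tool_pos: [0.2307, -0.636, 0.1942]
orientation: [0.531, -0.467, 0.531, 0.466]
force: [0.7, 0.9, -0.3]
finger_gap: 0.0525
```

```bash
python3 st.py
python3 - <<'E'
from h import *
s=capture("scene"); crop(s,"s9.png",270,230,370,330,6)
c=capture("top"); crop(c,"t9.png",340,160,450,250,6)
cv2.imwrite("pics/both9.png",np.hstack([cv2.imread("pics/s9.png")[:540,:],cv2.imread("pics/t9.png")])[:, :1260])
E
```

```text
25.05 [ 230.67 -635.99  194.21] F [ 0.67  0.91 -0.31] T [-0.051 -0.055 -0.031] jaw deg 82.62 tilt [ 0.0008 -0.0018] gap 0.052527643696482065
```

View pics/s9.png

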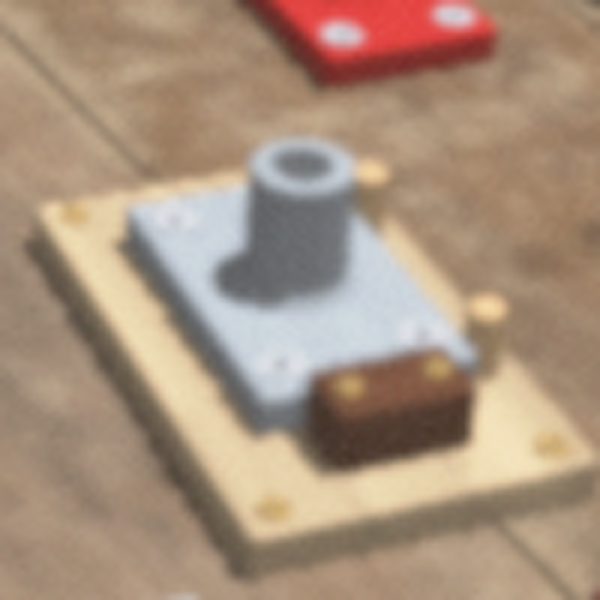

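View pics/t9.png

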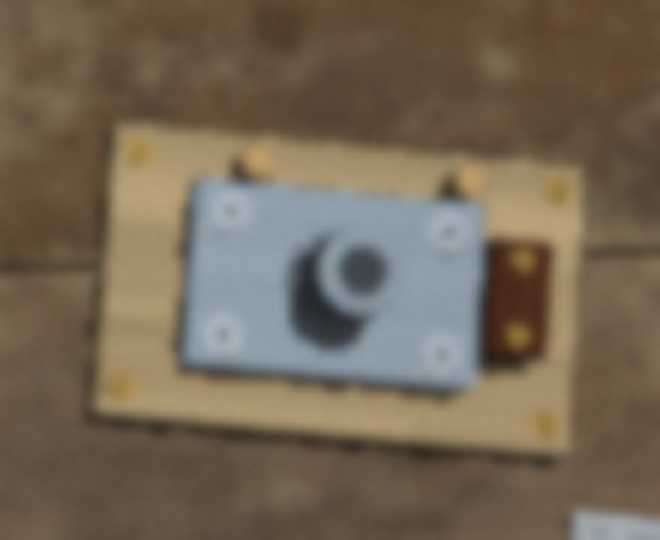

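It looks seated: both dowels touch the long edge at top crop (252,180) and (465,195), and the stop is flush at (485,300). A numeric check before handing in.

Run:
```python
from meas2 import *
c=capture("top"); s=capture("scene"); H,S,V=masks(c)
mc=roi((H>85)&(H<125)&(V>50),360,180,430,230)
cnt,P,r=rect(c,mc,.029,(375,215)); print("cast",r); [print("  ",np.round(o[0],1),np.round(o[1],2),np.round(o[2],1)) for o in sides(P,r)]
mb=roi(((H>12)&(H<30)&(V>125))|mc,350,175,445,240)
cnt,P,r=rect(c,mb,.015,(400,232)); print("jig",r); [print("  ",np.round(o[0],1),np.round(o[1],2),np.round(o[2],1)) for o in sides(P,r)]
T=lambda u,v:(u/6-.42+340,v/6-.42+160); G=lambda u,v:(u/6-.42+270,v/6-.42+230)
for n,t,g,z in [("dL",(256,160),(372,174),.039),("dR",(468,180),(488,307),.039),("boss",(362,271),(303,165),.069)]:
    print(n,onz(c,[T(*t)],z)*1000,onz(s,[G(*g)],z)*1000)
```

```text
cast ((533.837158203125, -470.17974853515625), (111.3420639038086, 70.57781982421875), 83.75717163085938)
   70.6 173.36 [ 525.7 -524.1]
   111.3 82.31 [ 566.9 -472.6]
   70.6 172.52 [ 545.8 -416.9]
   111.3 83.07 [ 500.3 -465.2]
jig ((534.5050659179688, -477.1124572753906), (181.68577575683594, 109.63746643066406), 83.29478454589844)
   109.6 172.14 [ 531.6 -567.1]
   181.7 83.16 [ 586.1 -485.4]
   109.6 174.78 [ 544.6 -388.6]
   181.7 83.43 [ 481.3 -470.4]
dL [[ 579.56075045 -440.78962997]] [[ 581.21283556 -441.39353509]]
dR [[ 570.29129903 -519.64197043]] [[ 571.97609797 -519.60624033]]
boss [[ 534.46046201 -470.29716283]] [[ 536.84882056 -468.43198028]]
```

The numbers agree: boss axis to dowel line measures 41.3 and 41.0 mm against 41 nominal, and the casting yaw matches the board. But on that press, friction at the dowels and board could have taken up most of the y push. There is plenty of time, so I'll re-grip and press again with the stop loaded first.

Run:
```python
from h import *
st=manip.get_state(); M=rot(st["orientation"]); print(st["tool_pos"])
print(M.T@(np.array([.5355,-.4702,.19])-st["tool_pos"]))
z=M[:,2];print(np.degrees(np.arctan2(z[1],z[0])))
```

```text
[ 0.2345492  -0.63501392  0.19301982]
[ 0.00306632 -0.27816228  0.20089917]
82.86944956138267
```

Emit:
{"fn": "jog_arm", "kwargs": {
  "steps": [
    [0,-0.05,0.03,0,0,0,0.2],
    [0,-0.1,0.07,0,0,0,0.2],
    [0,-0.15,0.11,0,0,0,0.2],
    [0,-0.2,0.15,0,0,0,0.2],
    [0,-0.25,0.185,0,0,0,0.2],
    [0.01,-0.275,0.2,0,0,0,0.2],
    [0.03,-0.279,0.2013,0,0,0,0.2],
    [0.05,-0.279,0.2013,0,0,0,0.2],
    [0.05,-0.279,0.2013,0,0,0,0.2]
  ]
}}

```text
time: 26.38
tool_pos: [0.5341, -0.4695, 0.1393]
orientation: [0.53, -0.466, 0.531, 0.469]
force: [0.3, -0.5, -0.4]
finger_gap: 0.0524
```

```bash
python3 st.py
```

```text
26.375 [ 534.07 -469.46  139.34] F [ 0.35 -0.5  -0.41] T [ 0.003 -0.03   0.032] jaw deg 82.8 tilt [-0.004   0.0025] gap 0.052389185729963365
```

Emit:
{"fn": "jog_arm", "kwargs": {
  "steps": [
    [0.03,0,0,0,0,0,0.2],
    [0.05,0,0,0,0,0,0.2],
    [0.05,0,0,0,0,0,0.2],
    [0.05,0,0,0,0,0,0.2]
  ]
}}

```text
time: 26.88
tool_pos: [0.536, -0.4709, 0.0935]
orientation: [0.53, -0.468, 0.53, 0.467]
force: [0.7, -0.1, -0.2]
finger_gap: 0.0527
```

```bash
python3 st.py
```

```text
26.875 [ 535.98 -470.9    93.51] F [ 0.66 -0.06 -0.19] T [-0.017 -0.078  0.013] jaw deg 82.82 tilt [ 0.0012 -0.0011] gap 0.05265873386011089
```

Emit:
{"fn": "jog_arm", "kwargs": {
  "steps": [
    [0.02,0.0004,0.0005,0,0,0,0.2],
    [0.04,0.0004,0.0005,0,0,0,0.2],
    [0.051,0.0004,0.0005,0,0,0,0.2],
    [0.051,0.0004,0.0005,0,0,0,0.2],
    [0.051,0.0004,0.0005,0,0,0,0.2]
  ]
}}

```text
time: 27.5
tool_pos: [0.5357, -0.4699, 0.0416]
orientation: [0.53, -0.468, 0.53, 0.468]
force: [0.7, -0.2, -0.1]
finger_gap: 0.0526
```

```bash
python3 st.py
```

```text
27.5 [ 535.73 -469.89   41.64] F [ 0.71 -0.16 -0.05] T [-0.034 -0.033 -0.023] jaw deg 82.84 tilt [ 0.0006 -0.0006] gap 0.05255793752479744
```

Emit:
{"fn": "jog_arm", "kwargs": {
  "steps": [
    [0,0,-0.0004,0,0,0,0.2],
    [0,0,-0.0004,0,0,0,-0.2],
    [0,0,-0.0004,0,0,0,-0.25],
    [0,0,-0.0004,0,0,0,-1],
    [0,0,-0.0004,0,0,0,-1],
    [0,0,-0.0004,0,0,0,-1]
  ]
}}

```text
time: 28.25
tool_pos: [0.5353, -0.47, 0.0412]
orientation: [0.53, -0.468, 0.53, 0.468]
force: [0.1, 0.8, 2.1]
finger_gap: 0.0315
```

```bash
python3 st.py
```

```text
28.25 [ 535.28 -469.99   41.21] F [0.11 0.79 2.11] T [ 0.116  0.104 -0.059] jaw deg 82.83 tilt [ 0.     -0.0001] gap 0.031528286169516063
```

Emit:
{"fn": "jog_arm", "kwargs": {
  "steps": [
    [-0.0003,0,-0.0005,0,0,0,-1],
    [-0.0003,0,-0.001,0,0,0,-1],
    [-0.0003,0,-0.0014,0,0,0,-1],
    [-0.0003,0,-0.0014,0,0,0,-1]
  ]
}}

```text
time: 28.75
tool_pos: [0.5352, -0.4702, 0.0413]
orientation: [0.531, -0.467, 0.53, 0.468]
force: [1.3, 6.4, 2.7]
finger_gap: 0.0314
```

```bash
python3 st.py
```

```text
28.75 [ 535.24 -470.19   41.26] F [1.34 6.42 2.74] T [ 2.302 -0.329 -0.059] jaw deg 82.84 tilt [-0.0002  0.0013] gap 0.03135117273779782
```

Emit:
{"fn": "jog_arm", "kwargs": {
  "steps": [
    [-0.0002,0,-0.0004,0,0,0,-1],
    [-0.0002,0,-0.0008,0,0,0,-1],
    [-0.0002,0,-0.0008,0,0,0,-1]
  ]
}}

```text
time: 29.12
tool_pos: [0.5352, -0.4703, 0.0413]
orientation: [0.531, -0.467, 0.53, 0.468]
force: [2.1, 10.3, 3.4]
finger_gap: 0.0317
```

```bash
python3 st.py
```

```text
29.125 [ 535.21 -470.27   41.31] F [ 2.08 10.3   3.36] T [ 3.444 -0.543 -0.036] jaw deg 82.84 tilt [-0.0003  0.0022] gap 0.03173353660911153
```

The stop now carries at least 6 N. Now the dowels, with the stop held loaded.

Emit:
{"fn": "jog_arm", "kwargs": {
  "steps": [
    [0,-0.0005,0,0,0,0,-1],
    [0,-0.001,0,0,0,0,-1],
    [0,-0.0015,0,0,0,0,-1],
    [0,-0.0015,0,0,0,0,-1]
  ]
}}

```text
time: 29.62
tool_pos: [0.5353, -0.4703, 0.0413]
orientation: [0.53, -0.466, 0.53, 0.469]
force: [-2.9, 9.4, 5.4]
finger_gap: 0.0313
```

```bash
python3 st.py
```

```text
29.625 [ 535.25 -470.26   41.28] F [-2.86  9.35  5.37] T [ 3.603  0.974 -0.029] jaw deg 82.82 tilt [-0.0027  0.003 ] gap 0.0313459684485007
```

Emit:
{"fn": "jog_arm", "kwargs": {
  "steps": [
    [-0.0002,-0.0005,0,0,0,0,-1],
    [-0.0003,-0.001,0,0,0,0,-1],
    [-0.0003,-0.0015,0,0,0,0,-1],
    [-0.0003,-0.0018,0,0,0,0,-1],
    [-0.0003,-0.0018,0,0,0,0,-1]
  ]
}}

```text
time: 30.25
tool_pos: [0.5354, -0.4702, 0.0413]
orientation: [0.53, -0.465, 0.531, 0.47]
force: [-7.4, 10.3, 8.0]
finger_gap: 0.0314
```

```bash
python3 st.py
```

```text
30.25 [ 535.37 -470.21   41.33] F [-7.39 10.26  7.95] T [ 3.611  2.496 -0.073] jaw deg 82.8 tilt [-0.0055  0.0041] gap 0.03144614816696442
```

Emit:
{"fn": "jog_arm", "kwargs": {
  "steps": [
    [-0.0003,-0.0005,0,0,0,0,-1],
    [-0.0005,-0.001,0,0,0,0,-1],
    [-0.0006,-0.0015,0,0,0,0,-1],
    [-0.0006,-0.0015,0,0,0,0,-1],
    [-0.0006,-0.0015,0,0,0,0,-1]
  ]
}}

```text
time: 30.88
tool_pos: [0.5356, -0.4702, 0.0415]
orientation: [0.53, -0.464, 0.531, 0.471]
force: [-9.6, 10.6, 8.2]
finger_gap: 0.0312
```

```bash
python3 st.py
```

```text
30.875 [ 535.58 -470.25   41.52] F [-9.62 10.6   8.21] T [ 3.511  3.58  -0.026] jaw deg 82.78 tilt [-0.0076  0.0049] gap 0.031168861608325625
```

Emit:
{"fn": "jog_arm", "kwargs": {
  "steps": [
    [0,-0.0004,-0.0003,0,0,0,-1],
    [0,-0.0008,-0.0005,0,0,0,-1],
    [0,-0.0008,-0.0005,0,0,0,-1],
    [0,-0.0008,-0.0005,0,0,0,-1],
    [0,-0.0008,-0.0005,0.003,0,0,-1],
    [0,-0.0008,-0.0005,0.005,0,0,-1],
    [0,-0.0008,-0.0005,0.002,0,0,-1],
    [0,-0.0008,-0.0005,-0.001,0,0,-1],
    [0,-0.0008,-0.0005,-0.004,0,0,-1],
    [0,-0.0008,-0.0005,-0.004,0,0,-1],
    [0,-0.0008,-0.0005,0,0,0,-1],
    [0,-0.0008,-0.0005,0,0,0,-1]
  ]
}}

```text
time: 32.38
tool_pos: [0.5356, -0.4703, 0.0415]
orientation: [0.53, -0.464, 0.532, 0.471]
force: [-11.4, 13.8, 10.0]
finger_gap: 0.0315
```

```bash
python3 st.py
```

```text
32.375 [ 535.62 -470.28   41.49] F [-11.41  13.8   10.03] T [ 4.429  4.3   -0.026] jaw deg 82.77 tilt [-0.0089  0.0059] gap 0.03150180875339397
```

Pressed and held at about 13 N towards the dowels and 12 N towards the stop. I ease off and release as before.

Emit:
{"fn": "jog_arm", "kwargs": {
  "steps": [
    [0,0.0006,0.0004,0,0,0,-1],
    [0,0.0012,0.0008,0,0,0,-1],
    [0,0.0018,0.0011,0,0,0,-1],
    [0,0.0022,0.0013,0,0,0,-1],
    [0,0.0022,0.0013,0,0,0,-1],
    [0,0.0022,0.0013,0,0,0,-1]
  ]
}}

```text
time: 33.12
tool_pos: [0.5356, -0.4703, 0.0415]
orientation: [0.53, -0.465, 0.531, 0.47]
force: [-5.0, 6.2, 4.4]
finger_gap: 0.0315
```

```bash
python3 st.py
```

```text
33.125 [ 535.56 -470.25   41.51] F [-4.97  6.2   4.35] T [ 2.11   2.32  -0.022] jaw deg 82.79 tilt [-0.0053  0.0033] gap 0.03148214590329643
```

Emit:
{"fn": "jog_arm", "kwargs": {
  "steps": [
    [0,0.0004,0.0003,0,0,0,-1],
    [0,0.0004,0.0003,0,0,0,-0.2],
    [0,0.0004,0.0003,0,0,0,-0.1],
    [0,0.0004,0.0003,0,0,0,0],
    [0,0.0004,0.0003,0,0,0,0.1],
    [0,0.0004,0.0003,0,0,0,0.2],
    [0,0.0004,0.0003,0,0,0,0.2],
    [0,0.0004,0.0003,0,0,0,0.2]
  ]
}}

```text
time: 34.12
tool_pos: [0.5381, -0.4714, 0.0425]
orientation: [0.53, -0.468, 0.53, 0.468]
force: [0.1, -0.2, 0.5]
finger_gap: 0.0526
```

```bash
python3 st.py
```

```text
34.125 [ 538.12 -471.44   42.49] F [ 0.14 -0.16  0.45] T [-0.109 -0.014 -0.003] jaw deg 82.83 tilt [ 0. -0.] gap 0.05256889727613843
```

Emit:
{"fn": "jog_arm", "kwargs": {
  "steps": [
    [-0.01,0,0,0,0,0,0.2],
    [-0.03,0,0,0,0,0,0.2],
    [-0.06,0,0,0,0,0,0.2],
    [-0.1,0,0,0,0,0,0.2],
    [-0.12,0,0,0,0,0,0.2],
    [-0.14,0.05,-0.03,0,0,0,0.2],
    [-0.15,0.1,-0.08,0,0,0,0.2],
    [-0.15,0.15,-0.13,0,0,0,0.2],
    [-0.15,0.2,-0.17,0,0,0,0.2],
    [-0.15,0.25,-0.19,0,0,0,0.2],
    [-0.15,0.28,-0.2,0,0,0,0.2],
    [-0.15,0.28,-0.2,0,0,0,0.2]
  ]
}}

```text
time: 35.62
tool_pos: [0.2323, -0.6359, 0.1946]
orientation: [0.531, -0.467, 0.531, 0.466]
force: [0.1, -0.8, -0.7]
finger_gap: 0.0525
```

```bash
python3 st.py
python3 - <<'E'
from meas2 import *
c=capture("top"); s=capture("scene"); crop(c,"t10.png",340,160,450,250,6); crop(s,"s10.png",270,230,370,330,6)
H,S,V=masks(c)
mc=roi((H>85)&(H<125)&(V>50),360,180,430,230)
cnt,P,r=rect(c,mc,.029,(375,215)); print("cast",r); [print("  ",np.round(o[0],1),np.round(o[1],2),np.round(o[2],1)) for o in sides(P,r)]
E
```

```text
35.625 [ 232.28 -635.85  194.58] F [ 0.12 -0.84 -0.7 ] T [-0.04  -0.098 -0.004] jaw deg 82.62 tilt [ 0.0007 -0.0017] gap 0.052480692153478316
cast ((533.82568359375, -470.13763427734375), (111.43289947509766, 70.4365463256836), 83.61322784423828)
   70.4 173.36 [ 525.7 -524.1]
   111.4 82.31 [ 566.9 -472.6]
   70.4 172.45 [ 541.  -416.2]
   111.4 83.19 [ 500.7 -461.7]
```

View pics/t10.png

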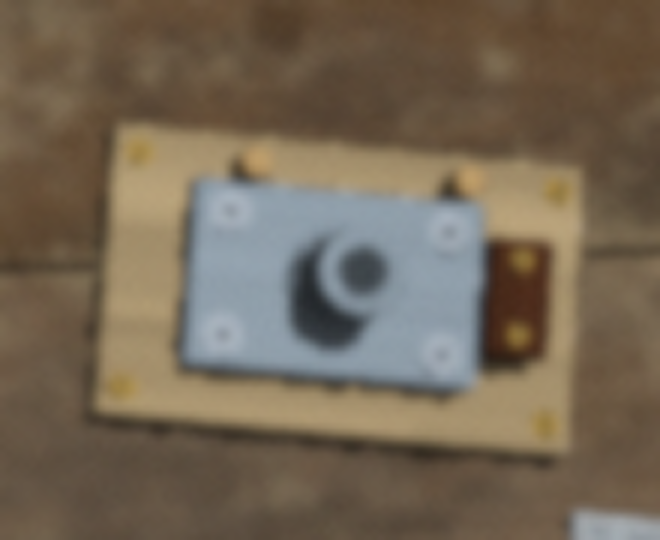

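View pics/s10.png

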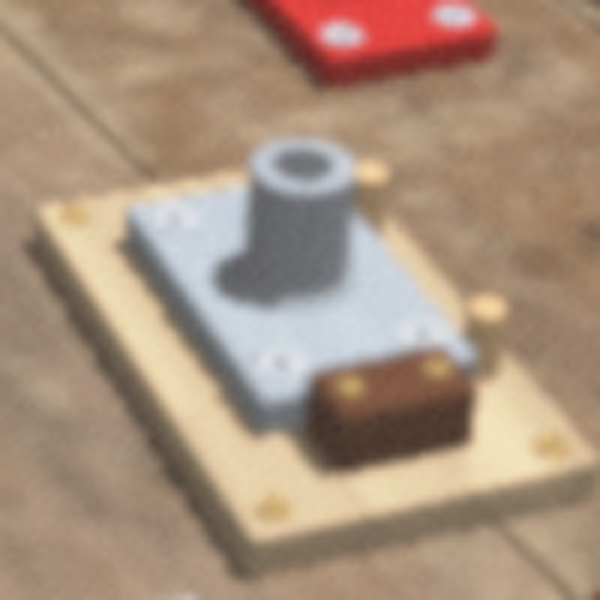

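The casting lies flat against both dowels (top crop 252,180 and 465,195) and the stop (485,300), where it was after the first press. The gripper is well clear, so I hand in.

```bash
python3 -c "
from cell import manip
print(manip.sign_off())"
```

```text
the job is handed in; nothing more can be done
None
```

The casting is on the jig board, let go and lying flat. As far as the checks can tell, it touches both dowels and the end stop. I handed the job in at about 36 s; no verdict was reported.

- **Pressing:** I gripped the boss, carried the casting over low and pressed it home twice. The second time I loaded the stop first, because friction could have taken up most of the push towards it on the first press. The second press ended at about 13 N towards the dowels and 12 N towards the stop. That is the wrist force; there was no direct reading for each dowel or the stop. During the presses I turned the gripper slightly each way; on the first, the wrist torque showed the load shared by both dowels.
- **Final position:** In both pictures the long edge is on both dowels and the end is flush on the stop. After the first press the boss axis measured 41.3 and 41.0 mm from the dowel line (nominal 41). After the second the outline was within 0.05 mm of that position.
- **Angle:** The top-view line fits scattered by about 1°. They put the casting's long edges at 82.3–83.2° and the board's at 83.2–83.4°. The gripper sat at 82.8° while pressing.
- **Other things:** My moves stayed clear of the chuck key, hinge and try square, but I took no final measurement of where they lie.

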